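# Match the hinge leaf to the loudspeaker cabinet

## Task

Pull the loose steel hinge leaf straight up out of the blue spring-roller holder, bring its knuckle into the gap between the two knuckles on the loudspeaker cabinet and line the holes up so that the 8 mm hinge pin could be pushed through all three. Finish still gripping the leaf there: the gripper alone carries it, centred in the gap without leaning on the cabinet's hinge, and it is not let go. Leave the pin in the tray, the glue bottle and the screwdriver alone.

Things in the scene. Friction and masses are not known exactly. Their poses are not given: they have to be found in the camera images.
- leaf: Loose steel hinge leaf, 0.28 kg, upright, knuckle down. Origin: centre of its underside (the knuckle's lowest line). z up, y along the knuckle and its hole, x through the plate. Knuckle 24 mm diameter, 34 mm long; above it a neck 34 mm wide (y), 8 mm thick; then the plate, 8 mm thick (x), 90 mm wide (y), 32 to 92 mm above the origin. Same front and back: either way round fits.
- leaf_hole (a point): Centre of the leaf's 12 mm knuckle hole, 12 mm above the leaf's origin; axes as leaf, the hole runs along y.
- holder: Fixed blue holder in which the leaf starts, 110 x 110 mm on plan. Origin: centre of its underside on the bench; axes as the leaf's. The knuckle stands on its floor, 20 mm up. Guide posts and end walls, 67 mm high, stand round the plate's ends (beyond 25 mm either side of the middle along y), about 1.5 mm clear of it: lift the leaf 50 mm to be clear of them.
- cabinet: Fixed black loudspeaker cabinet lying on its back, 260 (x) x 340 (y) x 105 mm high, two round driver openings on top. Origin: centre of its underside on the bench. Its -x side faces the robot and carries an aluminium hinge half that stands up above the top edge.
- cabinet_hole (a point): On the axis of the fixed knuckles' holes, mid-gap; axes as cabinet (y along the holes). 40 mm out from the cabinet's -x side, 130 mm above the bench, proud of the cabinet's top. Fixed knuckles: 24 mm diameter, 12 mm holes, from 21 to 46 mm either side along y. The 42 mm gap is open above, below and to the robot: lower the upright leaf in; its plate clears the fixed knuckles by 8 mm.
- tray: Small green open tray, 100 x 130 x 25 mm, origin at the centre of its underside. Stands on the other side from the holder. Fixed to the bench.
- pin: Brass hinge pin, 8 mm diameter, 100 mm long, lying in the tray along its own y; origin about mid-length on its underside. To be left where it is.
- glue: White glue bottle with a red cap, 52 mm diameter, 150 mm high, origin at the centre of its underside. To be left where it is.
- screwdriver: Screwdriver lying on the bench, its length along its own x. To be left where it is.
- leaf_plate (a point): Place to grip the leaf from above, on the plate's mid-plane at mid-width, 73 mm above the leaf's origin, 19 mm below the plate's top edge; the fingers close along x on 8 mm thickness. Axes as leaf.
- catch_a (a joint): Sprung slide (m) of the white roller that closes over the leaf's knuckle from the holder's +x side; a second one works from -x. 0 with the leaf seated, about 0.003 when the knuckle squeezes past, -0.003 empty. They let go after 10 mm of lift, against about 13 N including the leaf's weight.
Mind the look-alikes: they are no part of the job. Several things have the shape of the leaf; the one meant has the colours described above. There is more than one size of the holder; the job needs the middle-sized.

How it is judged:
By the outcome, as a careful person would: the job done as asked, in the order asked, and still so for the second after the job is handed in, while the arm keeps its last pose, push and grip.
It also fails if it takes over 38 s, if anything falls off the work surface, if the arm or the gripper's body presses on something with over 40 N, if the wrist force passes 120 N, or if a joint passes its speed limit or range.

## Robot

A 6-joint arm with a two-finger parallel gripper is mounted at the origin on the work surface. World frame = base frame: x ahead of the robot, y to its left, z up, the work surface at z = 0. Lengths are in m, angles in rad, forces in N, time in s.
With the tool pointing down it reaches from about 0.325 to 0.775 m from the base axis. Payload 5.5 kg.
Tool frame: the origin (TCP) lies at the very end of the fingers, on their centre line; the grasp point (between the pads) lies 19 mm behind it (ctrl.pinch_z is the distance from the TCP to the grasp point, in m); z points along the fingers, y is the direction in which the jaws open and shut (so a half turn about z gives the same grasp; the last joint's range is limited). The gripper opens to 85 mm and grips with 20 to 120 N. Pads are 22 mm wide; open, the fingers measure 114 mm over their backs; the gripper's body (76 mm by 85 mm) begins 54 mm behind the grasp point. The pads swing forward as they close: fully open they stand 13 mm farther back than shut.
Start: joints at [1.131, 0.091, 1.231, -0, 1.82, -0.057], TCP at [0.224, 0.557, 0.231] pointing down, gripper open.
Joint ranges: [-2.87, 2.87], [-0.86, 2.18], [0.17, 2.46], [-1.51, 4.65], [0.06, 2.69], [-2.65, 2.65]. Speed limits (rad/s): [2.57, 2.57, 3.01, 3.14, 3.14, 3.14].

## Interface

Orientations are given as [roll, pitch, yaw] about the fixed x, y, z axes, in that order (R = Rz(yaw) Ry(pitch) Rx(roll)).
In Python, from bench import ctrl gives the robot as it stands.
- The arm moves only by the tool drive_tool, never from a script. Its arguments are lists of equal length, an entry for each row: "travel": the shift along the world's x, y, z in cm, a list of three; "rotation": the turn, a rotation vector about the world's x, y, z in degrees, a list of three; "fingers": the opening, from 0 (shut) to 1 (fully open). In form: {"travel": [[dx, dy, dz], ...], "rotation": [[rx, ry, rz], ...], "fingers": [fingers, ...]}. A call has 1 to 12 rows; each row shifts and turns the commanded pose from where the row before left it; what a row does not reach is not made up. A row lasts 1/8 s, in which the tool goes at most 62.5 mm and 10.7 degrees, less where a joint would pass 70% of its speed; a pose out of reach is approached as far as the arm can. A call is refused whole if a number of a shift passes 6.25 or a number of a turn 10.7, either way. A call with a gripper value outside its range is refused whole. The fingers move at their own pace and stop on an object; "squeeze" is the grip in N (left out, the last holds). Time passes only in rows, so rows that do not move let the fingers close. It gives the time, the measured TCP pose, the force and the opening at its end, in the units of the state.
- ctrl.get_state(): the state, without advancing time (a new reading comes with each control period).
- ctrl.capture(name): name is "side" or "top" or "wrist"; returns a dict with "frame" (384x512x3 uint8, red, green, blue), "fx", "fy", "cx", "cy" (pixels), "distortion" ([k1, k2, p1, p2, k3] as OpenCV has them; the pictures are not rectified), "R" (3x3) and "t" (3): a world point X has camera coordinates R X + t. Camera axes: x right, y down, z forward; pixel columns grow to the right and rows downward; lengths in m; the calibration is good to about 2 mm. A picture is of the moment at which its call begins. There is no depth.
- ctrl.close_job(): hands the job in, once; it reports no verdict.
The state is a dict: "time_s": time; "q": joint angles; "joint_velocities": joint speeds; "tau": joint torques, N m; "position": TCP position; "eef_rot": TCP orientation; "wrist_force": force on the tool from outside, world axes, zero at the start; "torque": the same for the moment, N m; "opening": opening from 0.0 (shut) to 1.0 (fully open).
Only numpy, scipy, OpenCV 4.12 (cv2) and the standard library are available. Lean on these libraries where they do the work, as an engineer would, in place of code of your own. Each camera call takes 0.05 s, during which the arm holds its last target. There are 200 camera calls.

## Working session

There is one attempt and no reset: what is moved stays moved. The work goes in short steps, Python scripts to look and compute and a tool call to move; the robot and the scene stay as the last step left them, time stands still between calls to the robot, and variables do not carry over. Pictures are saved under pics/ and viewed, about 8 in all and at most 12, crops included, and the job is handed in when it is done.

Besides the shell and the picture viewer there is one more tool, called after ">>>" in YAML: its name, and indented under it one key for each argument. drive_tool: Moves the arm, as the interface text tells. Its arguments: {"type":"object","properties":{"travel":{"type":"array","items":{"type":"array","items":{"type":"number"}}},"rotation":{"type":"array","items":{"type":"array","items":{"type":"number"}}},"fingers":{"type":"array","items":{"type":"number"}},"squeeze":{"type":"number"}},"required":["travel","rotation","fingers"]}

```bash
mkdir -p pics; cat > h.py <<'E'
import numpy as np,cv2,pickle
from bench import ctrl
def cap(n,tag):
    c=ctrl.capture(n); pickle.dump(c,open(f'pics/{tag}.pkl','wb')); cv2.imwrite(f'pics/{tag}.png',c['frame'][:,:,::-1]); return c
def load(tag): return pickle.load(open(f'pics/{tag}.pkl','rb'))
def K(c): return np.array([[c['fx'],0,c['cx']],[0,c['fy'],c['cy']],[0,0,1.]])
def ray(c,uv):
    p=cv2.undistortPoints(np.array([[uv]],float),K(c),np.array(c['distortion']))[0,0]
    R=np.array(c['R']);t=np.array(c['t'])
    return -R.T@t, R.T@np.array([p[0],p[1],1])
def onz(c,uv,z):
    o,d=ray(c,uv); return o+d*(z-o[2])/d[2]
def proj(c,X):
    return cv2.projectPoints(np.array(X,float).reshape(-1,1,3),cv2.Rodrigues(np.array(c['R'],float))[0],np.array(c['t'],float),K(c),np.array(c['distortion'],float))[0][:,0]
E
python3 - <<'E'
from h import *
a=cap('top','top0');b=cap('side','side0');w=cap('wrist','wrist0')
s=ctrl.get_state();print(s['position'],s['eef_rot'],s['opening'],ctrl.pinch_z)
for c in(a,b): print(-np.array(c['R']).T@c['t'])
big=cv2.resize(a['frame'],(800,600));cv2.imwrite('pics/top0b.png',big[:,:,::-1])
big=cv2.resize(b['frame'],(800,600));cv2.imwrite('pics/side0b.png',big[:,:,::-1])
E
```

```text
[0.22401431 0.55637146 0.23038527] [-3.14004503e+00 -9.64307777e-05  2.75878756e+00] 1.0014980412910843 0.0187
[ 0.27152633 -0.0029396   1.30749346]
[-0.30582094 -1.06997801  0.94027599]
```

View pics/top0b.png

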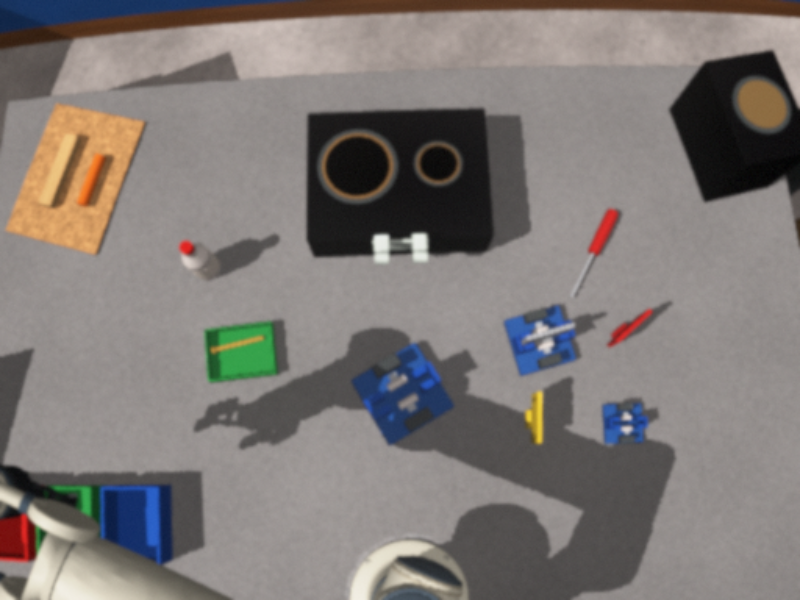

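View pics/side0b.png

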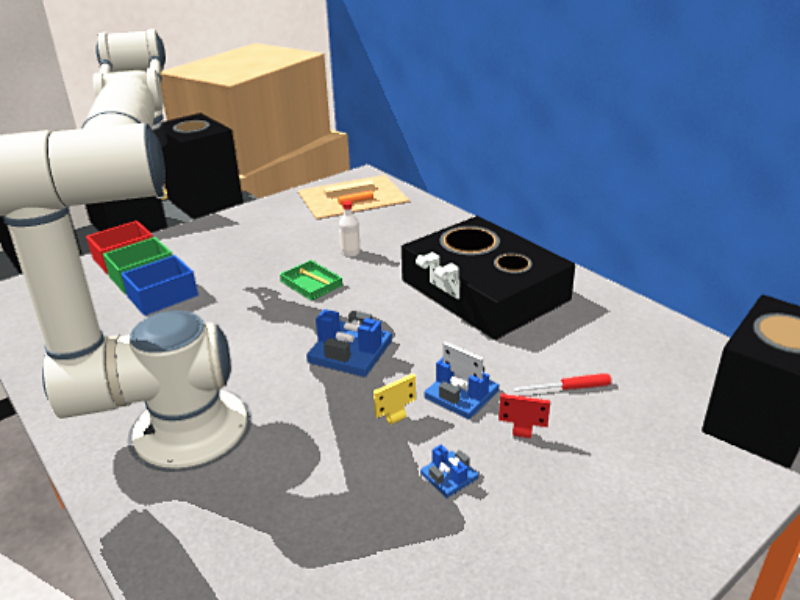

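The top view shows three holders: large and empty at (402,393), middle with the grey steel leaf at (541,338), and small at (625,422). The yellow (536,417) and red (630,327) leaves are decoys. The middle holder with the steel leaf fits the description, and the cabinet hinge is at about (400,247). I'll confirm with crops.

```bash
python3 - <<'E'
from h import *
a=load('top0')['frame'];b=load('side0')['frame']
def crop(f,x,y,w,h,s): return cv2.resize(f[y:y+h,x:x+w],None,fx=s,fy=s,interpolation=cv2.INTER_CUBIC)
# top: holder 315..375 x 190..245 ; hinge 225..285 x 140..175 ; 
A=crop(a,315,188,66,56,6); B=crop(a,225,135,66,44,6); C=crop(b,265,210,60,60,6);D=crop(b,255,150,60,46,6)
o=np.zeros((600,800,3),np.uint8)
for im,(x,y) in((A,(0,0)),(B,(0,336)),(C,(400,0)),(D,(400,330))):
    im=im[:600-y,:800-x]; o[y:y+im.shape[0],x:x+im.shape[1]]=im
cv2.imwrite('pics/crops.png',o[:,:,::-1])
E
```

```text
(no output)
```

View pics/crops.png

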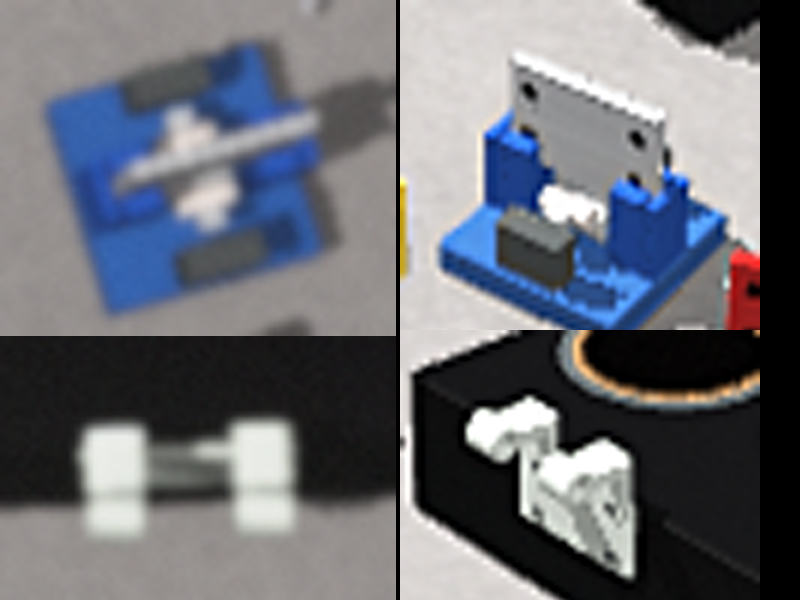

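The crop confirms it: a grey steel leaf held by white rollers in the middle holder. Its top edge runs about (126,182)–(318,120) in the crop. The white cabinet knuckles have their gap between crop columns 146 and 232.

```bash
python3 - <<'E'
from h import *
c=load('top0')
g=lambda u,v,z,ox,oy: onz(c,(ox+u/6-.4,oy+v/6-.4),z)
L=g(126,182,.112,315,188);R=g(318,120,.112,315,188)
print(L,R,np.linalg.norm(L-R),(L+R)/2,'yaw of y axis',np.degrees(np.arctan2(*(L-R)[[1,0]])))
# holder base corners z~.02
for p in((48,103),(262,42),(325,247),(110,312)): print(g(*p,.02,315,188))
f=lambda u,v,z:g(u,v-336,z,225,135)
for p in((83,460),(146,460),(232,460),(297,460)): print(f(*p,.14))
# cabinet top corners (800x600 view coordinates)
for p in((307,114),(485,109),(492,237),(311,241)): print(onz(c,(p[0]*.64-.2,p[1]*.64-.2),.105))
w=load('wrist0'); print(-np.array(w['R']).T@w['t'], np.array(w['R'])[2])
E
```

```text
[ 0.44349455 -0.22396305  0.112     ] [ 0.46738871 -0.31545744  0.112     ] 0.09456295592359752 [ 0.45544163 -0.26971025  0.112     ] yaw of y axis 104.63614717955886
[ 0.49783692 -0.2056009   0.02      ]
[ 0.52307186 -0.31508613  0.02      ]
[ 0.41936376 -0.33692036  0.02      ]
[ 0.39362637 -0.22799754  0.02      ]
[0.62489149 0.03235517 0.14      ]
[0.62349416 0.00372391 0.14      ]
[ 0.62161633 -0.03534849  0.14      ]
[ 0.62021859 -0.06489452  0.14      ]
[0.89858518 0.14963345 0.105     ]
[ 0.89285707 -0.19000844  0.105     ]
[ 0.6365744  -0.18208783  0.105     ]
[0.64471093 0.14494144 0.105     ]
[0.15911687 0.58262434 0.37222367] [ 0.25493437 -0.1051872  -0.96122012]
```

>>> drive_tool:
  travel:
    - [1.6,-5.9,0]
    - [1.6,-5.9,0]
    - [1.6,-5.9,0]
    - [1.6,-5.9,0]
    - [1.6,-5.9,0]
    - [1.6,-5.9,0]
    - [1.6,-5.9,0]
    - [1.6,-5.9,0]
    - [1.6,-5.9,0]
    - [1.6,-5.9,0]
    - [1.6,-5.9,0]
    - [1.6,-5.9,0]
  rotation:
    - [0,0,-4.5]
    - [0,0,-4.5]
    - [0,0,-4.5]
    - [0,0,-4.5]
    - [0,0,-4.5]
    - [0,0,-4.5]
    - [0,0,-4.5]
    - [0,0,-4.5]
    - [0,0,-4.5]
    - [0,0,-4.5]
    - [0,0,-4.5]
    - [0,0,-4.5]
  fingers: [1,1,1,1,1,1,1,1,1,1,1,1]

```text
time_s: 1.65
position: [0.4161, -0.1536, 0.2312]
eef_rot: [3.141, 0.0, 1.813]
wrist_force: [1.2, 0.9, -0.5]
opening: 1.003
```

>>> drive_tool:
  travel:
    - [1.3,-3.9,-1]
    - [1.3,-3.9,-1]
    - [1.3,-3.9,0]
    - [0,0,0]
    - [0,0,0]
  rotation:
    - [0,0,-0.4]
    - [0,0,0]
    - [0,0,0]
    - [0,0,0]
    - [0,0,0]
  fingers: [1,1,1,1,1]

```text
time_s: 2.28
position: [0.4549, -0.2679, 0.211]
eef_rot: [-3.141, -0.001, 1.809]
wrist_force: [0.2, 0.8, 0.3]
opening: 0.998
```

```bash
python3 - <<'E'
from h import *
w=cap('wrist','wrist1');s=ctrl.get_state();print(s['position'],s['eef_rot'],s['wrist_force'])
cv2.imwrite('pics/w1b.png',cv2.resize(w['frame'],(800,600))[:,:,::-1])
cap('side','side1')
E
```

```text
[ 0.45502865 -0.26760715  0.21144742] [ 3.14139260e+00 -3.04076810e-04  1.80993918e+00] [ 0.71935366 -0.4543752   0.05732104]
```

View pics/w1b.png

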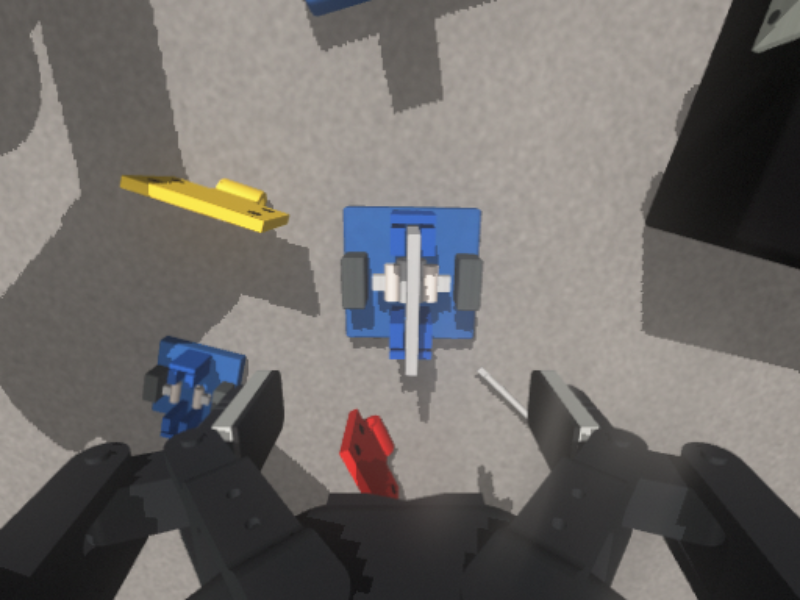

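The wrist view shows the leaf's top edge running from (413,227) to (412,375), midway between the fingers and almost square to them. The holder base corners are (344,207), (481,209), (476,338) and (347,337).

```bash
python3 - <<'E'
from h import *
c=load('wrist1')
g=lambda u,v,z: onz(c,(u*.64-.2,v*.64-.2),z)
L=g(413,227,.112);R=g(411.7,375,.112)
print(L,R,np.linalg.norm(L-R),(L+R)/2,np.degrees(np.arctan2(*(L-R)[[1,0]]))-90)
P=np.array([g(*p,.02) for p in((344,207),(481,209),(476,338),(347,337))]);print(P,P.mean(0))
E
```

```text
[ 0.4481958 -0.2224221  0.112    ] [ 0.46981128 -0.31286836  0.112     ] 0.09299329993923672 [ 0.45900354 -0.26764523  0.112     ] 13.440840648305652
[[ 0.39562483 -0.22866656  0.02      ]
 [ 0.50030673 -0.20478221  0.02      ]
 [ 0.52682422 -0.30930659  0.02      ]
 [ 0.41948415 -0.33450473  0.02      ]] [ 0.46055998 -0.26931502  0.02      ]
```

>>> drive_tool:
  travel:
    - [0.4,0,-3.5]
    - [0,0,-4]
    - [0,0,-4]
    - [0,0,-2.2]
    - [0,0,0]
    - [0,0,0]
    - [0,0,0]
    - [0,0,0]
    - [0,0,0]
    - [0,0,0]
  rotation:
    - [0,0,-0.2]
    - [0,0,0]
    - [0,0,0]
    - [0,0,0]
    - [0,0,0]
    - [0,0,0]
    - [0,0,0]
    - [0,0,0]
    - [0,0,0]
    - [0,0,0]
  fingers: [1,1,1,1,1,0.5,0.2,0,0,0]
  squeeze: 70

```text
time_s: 3.62
position: [0.4593, -0.2685, 0.0748]
eef_rot: [3.141, 0.0, 1.806]
wrist_force: [-0.4, 0.3, 2.3]
opening: 0.083
```

>>> drive_tool:
  travel:
    - [0,0,0]
    - [0,0,0.4]
    - [0,0,0.4]
    - [0,0,0.5]
    - [0,0,0.7]
    - [0,0,1]
    - [0,0,2]
    - [0,0,3]
    - [0,0,4]
    - [0,0,4]
    - [0,0,0]
    - [0,0,0]
  rotation:
    - [0,0,0]
    - [0,0,0]
    - [0,0,0]
    - [0,0,0]
    - [0,0,0]
    - [0,0,0]
    - [0,0,0]
    - [0,0,0]
    - [0,0,0]
    - [0,0,0]
    - [0,0,0]
    - [0,0,0]
  fingers: [0,0,0,0,0,0,0,0,0,0,0,0]

```text
time_s: 5.12
position: [0.4589, -0.2681, 0.2336]
eef_rot: [-3.141, -0.001, 1.806]
wrist_force: [-0.5, 0.3, -3.3]
opening: 0.082
```

```bash
python3 - <<'E'
from h import *
w=cap('wrist','wrist2');b=cap('side','side2');s=ctrl.get_state();print(s['position'],s['eef_rot'],s['wrist_force'],s['torque'],s['opening'])
o=np.zeros((600,800,3),np.uint8)
f=b['frame']; p=proj(b,s['position'])[0]; print(p)
x=int(p[0])-45;y=int(p[1])-30
o[:440,:450]=cv2.resize(f[y:y+88,x:x+90],(450,440),interpolation=cv2.INTER_CUBIC)
o[:263,450:800]=cv2.resize(w['frame'],(350,263))
o[300:600,450:800]=cv2.resize(f[145:205,250:320],(350,300),interpolation=cv2.INTER_CUBIC)
print(x,y);cv2.imwrite('pics/c2.png',o[:,:,::-1])
E
```

```text
[ 0.45853992 -0.26795516  0.23213442] [-3.13916172e+00 -2.73117339e-03  1.80593221e+00] [ 0.32858735 -1.18739915 -4.00737664] [ 0.01924182  0.02550243 -0.01509876] 0.08406313690278883
[295.5224947  189.98662881]
250 159
```

View pics/c2.png

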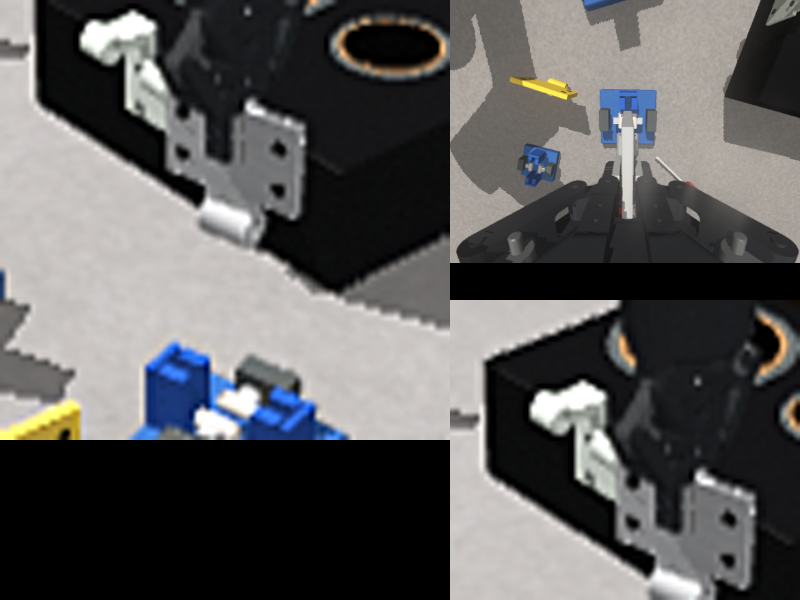

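The leaf is out of the holder and held square, and the holder is empty. Next I'll move beside the hinge for a close look.

>>> drive_tool:
  travel:
    - [2,2.1,0]
    - [3.2,3.4,0.2]
    - [3.3,3.6,0]
    - [3.3,3.6,0]
    - [2.4,2.6,0]
    - [0,0,0]
    - [0,0,0]
    - [0,0,0]
  rotation:
    - [0,0,-3]
    - [0,0,-3]
    - [0,0,-3]
    - [0,0,-3]
    - [0,0,-3]
    - [0,0,0]
    - [0,0,0]
    - [0,0,0]
  fingers: [0,0,0,0,0,0,0,0]

```text
time_s: 6.22
position: [0.6004, -0.1163, 0.2359]
eef_rot: [-3.141, 0.0, 1.543]
wrist_force: [0.3, -0.7, -3.3]
opening: 0.083
```

```bash
python3 - <<'E'
from h import *
w=cap('wrist','wrist3');s=ctrl.get_state();print(s['position'],s['eef_rot'],s['wrist_force'])
e=[[.601,-.0165+d,.130] for d in(-.046,-.021,0,.021,.046)]
print(proj(w,e)/.64)
cv2.imwrite('pics/w3b.png',cv2.resize(w['frame'],(800,600))[:,:,::-1])
E
```

```text
[ 0.60051686 -0.11630015  0.23616031] [-3.14120410e+00  9.28984329e-05  1.54286919e+00] [-0.45952922 -0.31393425 -2.86603383]
[[403.72236652 211.42987719]
 [402.45988248 166.61381212]
 [401.34450847 127.03732964]
 [400.17655905  85.61314166]
 [398.71449984  33.78391428]]
```

View pics/w3b.png

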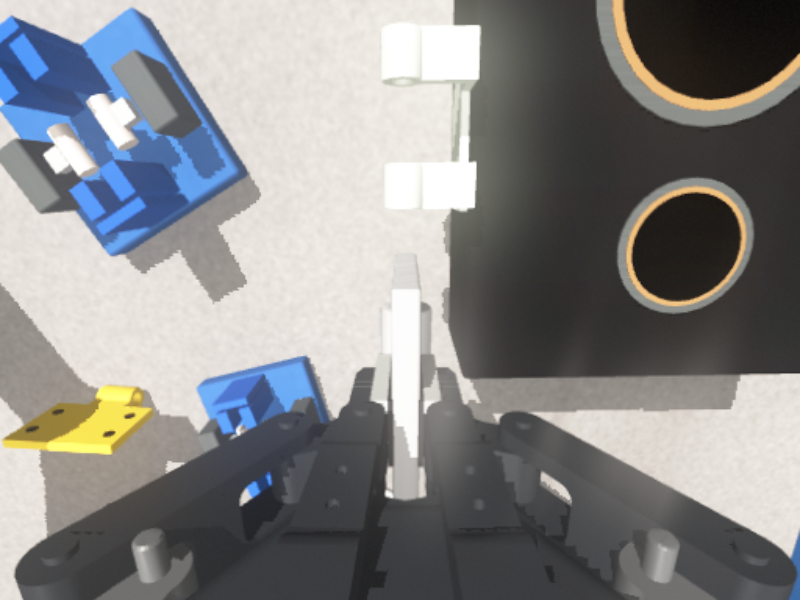

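The fixed knuckles are at cols 382–421: the far one rows 24–83, the near one rows 162–208 (cols 385–421). The held leaf's knuckle is at cols 382–431, rows about 303–356.

```bash
python3 - <<'E'
from h import *
c=load('wrist3')
g=lambda u,v,z: onz(c,(u*.64-.2,v*.64-.2),z)
for v,off in((24,.046),(77,.021),(162,-.021),(208,-.046)):
    P=g(402,v,.142); print('mid y',P[1]-off)
for u,v in((382,54),(385,186)):
    P=g(u,v,.131);print('axis', P+[.012,0,0])
# bracket/cabinet edge orientation
A=g(453.5,20,.105);B=g(450,330,.105);print(A,B)
# leaf top edge bar in hand z guess; 
s=ctrl.get_state();print(proj(c,[[s['position'][0]+dx,s['position'][1]+.017,s['position'][2]-.0548+.012] for dx in(-.012,0,.012)])/.64)
zt=s['position'][2]+.0365
print(proj(c,[[s['position'][0]+dx,s['position'][1]+.045,zt] for dx in(-.004,.004)])/.64)
E
```

```text
mid y -0.0157269663200005
mid y -0.01479573446259701
mid y -0.014378505839336645
mid y -0.013648897957662123
axis [0.60368109 0.02006158 0.131     ]
axis [ 0.60252529 -0.04767233  0.131     ]
[0.63240572 0.04352081 0.105     ] [ 0.63051501 -0.14565645  0.105     ]
[[378.34957357 302.61046381]
 [404.30785618 301.927805  ]
 [430.2971568  301.2443814 ]]
[[384.82789942 283.14074767]
 [415.59741539 282.31748986]]
```

>>> drive_tool:
  travel:
    - [0.15,2,0]
    - [0,3,0]
    - [0,3,0]
    - [0,2.2,0]
    - [0,0,-1]
    - [0,0,-1.6]
    - [0,0,-1.6]
    - [0,0,-1.2]
    - [0,0,-0.9]
    - [0,0,0]
    - [0,0,0]
    - [0,0,0]
  rotation:
    - [0,0,0.7]
    - [0,0,0]
    - [0,0,0]
    - [0,0,0]
    - [0,0,0]
    - [0,0,0]
    - [0,0,0]
    - [0,0,0]
    - [0,0,0]
    - [0,0,0]
    - [0,0,0]
    - [0,0,0]
  fingers: [0,0,0,0,0,0,0,0,0,0,0,0]

```text
time_s: 7.78
position: [0.603, -0.0134, 0.1742]
eef_rot: [3.14, 0.0, 1.556]
wrist_force: [0.4, 0.7, -3.5]
opening: 0.086
```

```bash
python3 - <<'E'
from h import *
w=cap('wrist','wrist4');b=cap('side','side4');t=cap('top','top4');s=ctrl.get_state();print(s['position'],s['eef_rot'],s['wrist_force'],s['torque'])
o=np.zeros((600,800,3),np.uint8)
o[:,:400]=cv2.resize(b['frame'][145:205,260:300],(400,600),interpolation=cv2.INTER_CUBIC)
o[:300,400:]=cv2.resize(w['frame'],(400,300))
o[300:,400:]=cv2.resize(t['frame'][140:170,235:275],(400,300),interpolation=cv2.INTER_CUBIC)
cv2.imwrite('pics/c4.png',o[:,:,::-1])
E
```

```text
[ 0.60281822 -0.01336304  0.17381539] [3.14070486e+00 3.99549403e-05 1.55634860e+00] [ 0.05738699  0.13540197 -2.66536246] [-0.03265246 -0.00294713  0.01182788]
```

View pics/c4.png

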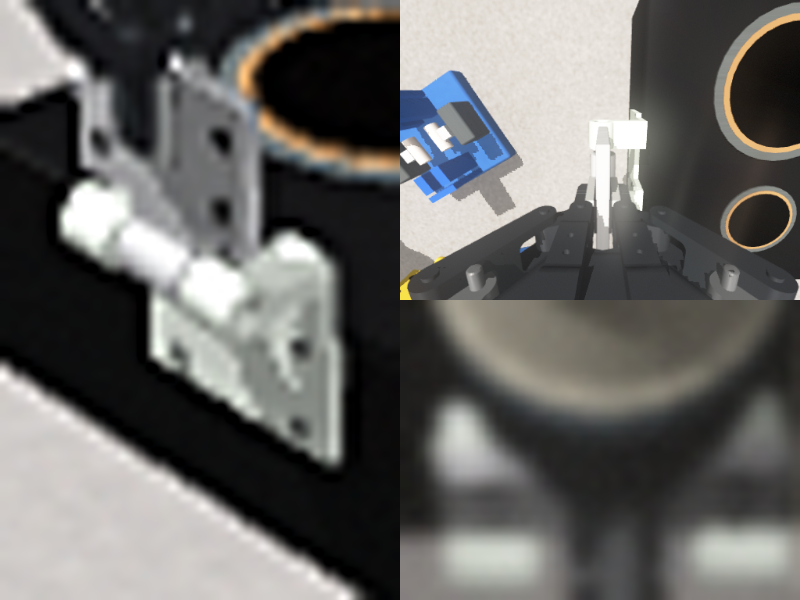

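The leaf sits between the knuckles with no contact force. The side crop shows the three knuckles nearly collinear. I'll take a closer look to check the alignment.

```bash
python3 - <<'E'
from h import *
b=load('side4');w=load('wrist4')
o=np.zeros((600,800,3),np.uint8)
o[:,:480]=cv2.resize(b['frame'][160:180,264:288][:, :24],(480,400),interpolation=cv2.INTER_CUBIC)[:400].repeat(1,0) if 0 else cv2.resize(b['frame'][158:183,265:285],(480,600),interpolation=cv2.INTER_CUBIC)
o[:600,480:]=cv2.resize(w['frame'][140:330,220:321],(320,600),interpolation=cv2.INTER_CUBIC)
cv2.imwrite('pics/c5.png',o[:,:,::-1])
s=ctrl.get_state()
def show(c,P,x0,y0,k): return ((proj(c,P)-[x0,y0]+.5)*k).round().tolist()
A=np.array([.603,-.0147,.130]); n=np.array([.0157,1,0])
print('model axis pts side', show(b,[A+n*d for d in(-.046,-.021,-.017,0,.017,.021,.046)],265,158,24))
print('1mm x,y,z side', (proj(b,[A,A+[.001,0,0],A+[0,.001,0],A+[0,0,.001]])*24).round(1).tolist())
E
```

```text
model axis pts side [[483.0, 441.0], [371.0, 374.0], [353.0, 363.0], [279.0, 319.0], [205.0, 275.0], [188.0, 264.0], [82.0, 201.0]]
1mm x,y,z side [[6626.6, 4098.5], [6631.7, 4096.3], [6622.1, 4096.0], [6626.6, 4092.7]]
```

View pics/c5.png

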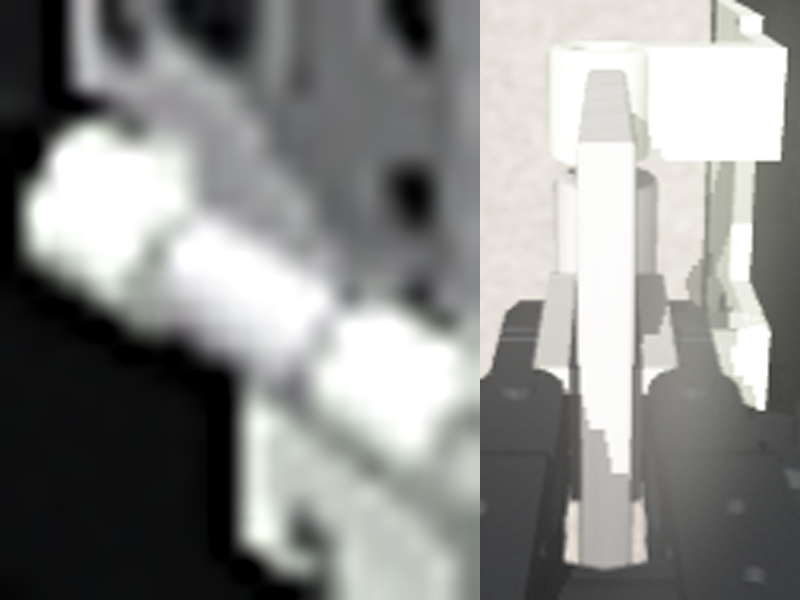

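```bash
python3 - <<'E'
from h import *
b=load('side4');w=load('wrist4');s=ctrl.get_state()
g=lambda u,v,z: onz(w,((u-480)*101/320+220-.5,v*190/600+140-.5),z)
print('fixed L/R',g(550,120,.131),g(648,120,.131),'leaf L/R',g(555,225,.131),g(657,225,.131))
# y: far fixed inner face lower/top rows, leaf knuckle far end (rows 165-170 top edge)
print('fixed far y at top', g(599,45,.142)); print('leaf far end',g(606,172,.141), g(606,172,.131)); print('inner face',g(599,160,.142),g(599,164,.120))
# side lower-limb profiles
A=np.array([.603,-.0147,.130]); n=np.array([.0157,1,0])
G=cv2.cvtColor(b['frame'],cv2.COLOR_RGB2GRAY).astype(np.float32)
for d in(.040,.034,.028,.012,.006,.0,-.006,-.030,-.036):
    p=proj(b,[A+n*d])[0]; q=proj(b,[A+n*(d-.01)])[0]-p; q/=np.linalg.norm(q); m=np.array([-q[1],q[0]])
    r=np.arange(-5,5.01,.5); P=(p+r[:,None]*m).astype(np.float32)
    print(d,cv2.remap(G,P[None,:,0].copy(),P[None,:,1].copy(),cv2.INTER_LINEAR)[0].astype(int).tolist())
print('mm/px', (proj(b,[A+[.001,0,0],A+[0,0,.001]])-proj(b,[A]))@m)
E
```

```text
fixed L/R [0.59085096 0.01522998 0.131     ] [0.61287398 0.01490626 0.131     ] leaf L/R [ 0.59118973 -0.00988941  0.131     ] [ 0.61495393 -0.01024002  0.131     ]
fixed far y at top [0.60224951 0.03341417 0.142     ]
leaf far end [0.60329294 0.00574056 0.141     ] [0.60325841 0.0028362  0.131     ]
inner face [0.60183566 0.008739   0.142     ] [0.6015583  0.00168586 0.12      ]
0.04 [154, 164, 176, 199, 239, 252, 255, 255, 255, 255, 255, 255, 252, 246, 225, 182, 128, 67, 10, 5, 7]
0.034 [158, 174, 204, 226, 236, 247, 253, 254, 250, 248, 253, 252, 252, 240, 239, 196, 133, 63, 22, 1, 6]
0.028 [152, 153, 155, 165, 188, 213, 235, 230, 218, 210, 182, 175, 186, 178, 169, 161, 122, 57, 6, 5, 8]
0.012 [144, 155, 156, 156, 160, 188, 224, 247, 252, 254, 247, 234, 213, 188, 153, 102, 48, 17, 3, 5, 9]
0.006 [126, 143, 157, 159, 168, 187, 221, 248, 254, 254, 250, 236, 221, 193, 161, 107, 51, 9, 2, 4, 8]
0.0 [106, 113, 131, 152, 166, 192, 224, 241, 253, 253, 249, 239, 222, 201, 170, 127, 92, 54, 10, 1, 3]
-0.006 [106, 112, 119, 127, 146, 171, 206, 237, 230, 231, 230, 220, 201, 181, 166, 152, 144, 179, 208, 190, 134]
-0.03 [144, 145, 142, 136, 178, 239, 253, 254, 255, 255, 254, 254, 254, 242, 221, 189, 155, 143, 175, 196, 198]
-0.036 [187, 198, 194, 191, 194, 207, 228, 234, 243, 236, 223, 223, 229, 234, 209, 181, 167, 162, 174, 190, 196]
mm/px [-0.18994184 -0.20928706]
```

>>> drive_tool:
  travel:
    - [-0.07,0,-0.13]
    - [0,0,0]
    - [0,0,0]
    - [0,0,0]
  rotation:
    - [0,0,0]
    - [0,0,0]
    - [0,0,0]
    - [0,0,0]
  fingers: [0,0,0,0]

```text
time_s: 8.43
position: [0.6019, -0.0134, 0.172]
eef_rot: [3.142, 0.0, 1.556]
wrist_force: [0.9, 0.3, -3.2]
opening: 0.082
```

```bash
python3 - <<'E'
from h import *
b=cap('side','side6');w=cap('wrist','wrist6');s=ctrl.get_state();print(s['position'],s['wrist_force'],s['eef_rot'])
A=np.array([.603,-.0147,.130]); n=np.array([.0157,1,0])
G=cv2.cvtColor(b['frame'],cv2.COLOR_RGB2GRAY).astype(np.float32)
S=lambda P:cv2.remap(G,P.astype(np.float32)[None,:,0].copy(),P.astype(np.float32)[None,:,1].copy(),cv2.INTER_CUBIC)[0].astype(int).tolist()
for d in(.038,.034,.012,.009,.006,.003):
    p=proj(b,[A+n*d])[0]; q=proj(b,[A+n*(d-.01)])[0]-p; q/=np.linalg.norm(q); m=np.array([-q[1],q[0]])
    r=np.arange(-5,5.01,.5); print(d,S(p+r[:,None]*m))
d=np.arange(.034,-.035,-.002)
for r in(-1,0.,1,2): print('along',r,list(zip((d*1e3).round().astype(int).tolist(),S(proj(b,A+n*d[:,None])+r*m))))
o=cv2.resize(w['frame'][140:330,205:336],(552,800),interpolation=cv2.INTER_CUBIC)[:600]
o2=np.zeros((600,800,3),np.uint8);o2[:,:552]=o
gm=(np.clip(w['frame'][185:205,228:270]/255.,0,1)**3*255).astype(np.uint8)
o2[:118,552:]=cv2.resize(gm,(248,118),interpolation=cv2.INTER_CUBIC)
cv2.imwrite('pics/c6.png',o2[:,:,::-1])
E
```

```text
[ 0.60193922 -0.01343244  0.17199733] [ 0.32193775 -0.99407568 -2.60407405] [3.14154970e+00 3.10509451e-06 1.55624540e+00]
0.038 [154, 152, 153, 164, 206, 244, 257, 255, 254, 255, 255, 255, 256, 252, 239, 198, 121, 50, 1, -2, 7]
0.034 [156, 149, 146, 157, 186, 227, 256, 263, 257, 253, 254, 265, 260, 250, 245, 210, 148, 56, 9, 1, 4]
0.012 [115, 138, 160, 161, 152, 155, 174, 220, 250, 256, 257, 253, 242, 228, 199, 175, 129, 66, 4, -10, 4]
0.009 [108, 128, 153, 159, 154, 151, 172, 211, 251, 265, 258, 253, 243, 224, 208, 180, 128, 69, 14, 0, 5]
0.006 [104, 120, 147, 164, 156, 152, 170, 209, 246, 256, 254, 252, 243, 229, 209, 174, 142, 79, 24, 0, 0]
0.003 [102, 113, 137, 159, 159, 158, 167, 202, 238, 256, 259, 254, 244, 229, 205, 184, 134, 62, 4, -13, 1]
along -1 [(34, 257), (32, 250), (30, 231), (28, 213), (26, 213), (24, 230), (22, 244), (20, 246), (18, 254), (16, 261), (14, 255), (12, 250), (10, 252), (8, 251), (6, 246), (4, 238), (2, 239), (0, 249), (-2, 250), (-4, 228), (-6, 200), (-8, 191), (-10, 216), (-12, 253), (-14, 271), (-16, 265), (-18, 256), (-20, 254), (-22, 254), (-24, 255
[... 570 characters left out ...]
44), (16, 240), (14, 240), (12, 242), (10, 243), (8, 245), (6, 243), (4, 242), (2, 245), (0, 245), (-2, 247), (-4, 247), (-6, 231), (-8, 203), (-10, 194), (-12, 218), (-14, 249), (-16, 257), (-18, 254), (-20, 256), (-22, 253), (-24, 253), (-26, 255), (-28, 255), (-30, 256), (-32, 260), (-34, 258)]
along 2 [(34, 245), (32, 219), (30, 182), (28, 166), (26, 170), (24, 178), (22, 186), (20, 191), (18, 194), (16, 200), (14, 199), (12, 199), (10, 207), (8, 208), (6, 209), (4, 206), (2, 203), (0, 207), (-2, 215), (-4, 219), (-6, 200), (-8, 158), (-10, 130), (-12, 151), (-14, 182), (-16, 206), (-18, 213), (-20, 211), (-22, 214), (-24, 213), (-26, 215), (-28, 224), (-30, 229), (-32, 231), (-34, 230)]
```

View pics/c6.png

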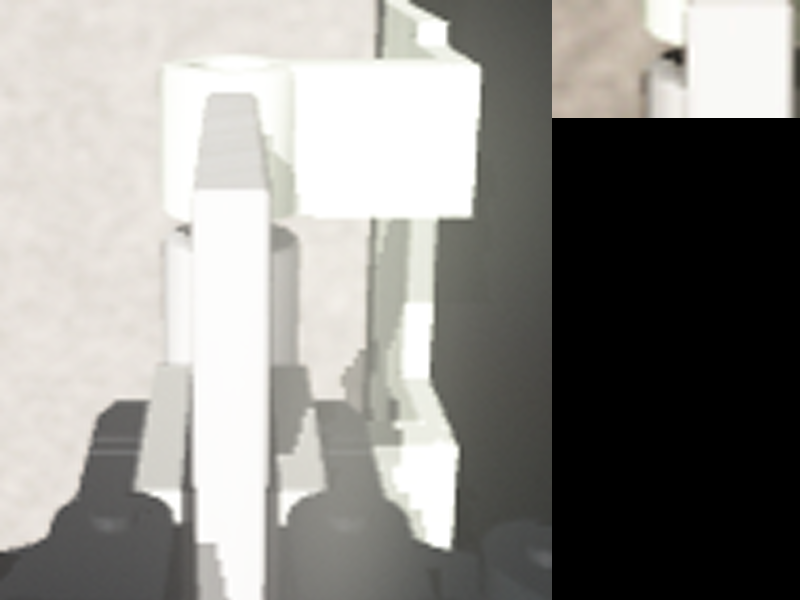

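The side profile shows the lower limbs of all three knuckles level to about 0.1 px, with end gaps of about 5 and 4.2 mm. The wrist view shows the leaf about 0.7 mm too far in +x, and kinematics put it about 0.8 mm low. I'll trim both and finish.

>>> drive_tool:
  travel:
    - [-0.06,0,0.06]
    - [0,0,0]
    - [0,0,0]
    - [0,0,0]
    - [0,0,0]
    - [0,0,0]
  rotation:
    - [0,0,0]
    - [0,0,0]
    - [0,0,0]
    - [0,0,0]
    - [0,0,0]
    - [0,0,0]
  fingers: [0,0,0,0,0,0]

```text
time_s: 9.28
position: [0.6013, -0.0134, 0.1726]
eef_rot: [-3.142, 0.0, 1.556]
wrist_force: [0.7, -0.9, -3.7]
opening: 0.083
```

```bash
python3 - <<'E'
from h import *
b=cap('side','side7');s=ctrl.get_state();print(s['position'],s['wrist_force'],s['eef_rot'],s['opening'],s['time_s'])
A=np.array([.603,-.0147,.130]); n=np.array([.0157,1,0])
G=cv2.cvtColor(b['frame'],cv2.COLOR_RGB2GRAY).astype(np.float32)
for d in(.038,.034,.012,.009,.006,.003):
    p=proj(b,[A+n*d])[0]; q=proj(b,[A+n*(d-.01)])[0]-p; q/=np.linalg.norm(q); m=np.array([-q[1],q[0]])
    P=(p+np.arange(2,4.6,.1)[:,None]*m).astype(np.float32); v=cv2.remap(G,P[None,:,0].copy(),P[None,:,1].copy(),cv2.INTER_CUBIC)[0]
    print(d,2+.1*np.argmax(v<100))
print(ctrl.close_job())
E
```

```text
[ 0.60134515 -0.0134455   0.17256345] [-0.95833326  0.78935839 -3.78403376] [3.14158728e+00 6.29154207e-06 1.55620308e+00] 0.08268004408266473 9.325
0.038 3.2
0.034 3.3
0.012 3.3
0.009 3.3
0.006 3.4000000000000004
0.003 3.3
the job is handed in; nothing more can be done
None
```

I pulled the steel leaf straight up out of the middle-sized blue holder and lowered its knuckle into the gap in the cabinet's hinge. The job was handed in at 9.3 s with the leaf still gripped at 70 N; no verdict was reported.

**Last checks**
- **Alignment:** in the final side picture, the lower edges of the leaf's knuckle and the cabinet's left knuckle line up to about 0.1 px (roughly 0.5 mm). The right knuckle's edge could not be checked this way.
- **Centring:** the end gaps read about 5 and 4 mm. I measured these before the final 0.6 mm trim, which did not move the leaf along the gap.
- **Contact:** the wrist force was about the leaf's own weight (3–4 N down, under 1 N sideways), so it is not leaning on the hinge.

**Where the checks disagreed:** before the trim, the wrist camera put the leaf about 0.7 mm too far toward the cabinet, and the arm position put it about 0.8 mm low. I trimmed 0.6 mm on each. I did not take another wrist picture afterwards, so some error under 1 mm may remain; an 8 mm pin in 12 mm holes allows for that.

I did not touch the pin, glue bottle or screwdriver.

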